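# Shut the label printer and refit its push knob

### The arm

A 6-joint arm with a two-finger parallel gripper is mounted at the origin on a cart in front of the work surface, level with it; the furniture and walls round the work are solid. World frame = base frame: x ahead of the robot, y to its left, z up, the work surface at z = 0. Lengths are in m, angles in rad, forces in N, time in s.
With the tool pointing down it reaches from about 0.35 to 0.775 m from the base axis. Payload 5.5 kg.
Tool frame: the origin (TCP) lies at the very end of the fingers, on their centre line; the grasp point (between the pads) lies 19 mm behind it; z points along the fingers, y is the line along which they close (so a half turn about z gives the same grasp; the last joint's range is limited). The gripper opens to 85 mm and grips with 20 to 120 N. Pads are 22 mm wide; open, the fingers measure 114 mm over their backs; the gripper's body (76 mm by 85 mm) begins 54 mm behind the grasp point. The pads swing forward as they close: fully open they stand 13 mm farther back than shut.
Start: joints at [-1.267, 0.313, 0.046, 1.304, 0, 1.431], TCP at [0.247, -0.519, 0.231] pointing down, gripper open.
Joint ranges: [-2.76, 2.76], [-0.86, 1.69], [-1.03, 1.26], [-2.2, 2.34], [-1.47, 1.5], [-3.14, 3.14]. Speed limits (rad/s): [2.57, 2.57, 3.14, 3.14, 3.14, 3.14].

### API

Orientations are given as a unit quaternion [w, x, y, z].
In Python, from workcell import env, cams, ticket, spotter gives the robot as it stands.
- The arm moves only by the tool jog_arm, never from a script. Its argument "increments" is a list that holds one entry, the list of rows, each a list of 7 numbers: the shift along the tool's x, y, z in units of 0.25 m (1.0 is 0.25 m), then the turn, a rotation vector about the tool's x, y, z in units of 180 degrees (1.0 is 180 degrees), then the closure in counts, from 0 (fully open) to 255 (shut). A call has 1 to 20 rows; each row shifts and turns the commanded pose from where the row before left it, along the tool's axes as they then stand; what a row does not reach is not made up. A row lasts 1/10 s, in which the tool goes at most 50 mm and 8.59 degrees, less where a joint would pass 70% of its speed; a pose out of reach is approached as far as the arm can. A call with a number of a shift or a turn outside -1 to 1 is refused whole. A call with a gripper value outside its range is refused whole. The fingers move at their own pace and stop on an object; "force" is the grip in N (left out, the last holds). Time passes only in rows, so rows that do not move let the fingers close. It gives the time, the measured TCP pose, the force, the opening and the grip force at its end, in the units of the state.
- env.get_state(): the state, without advancing time (a new reading comes with each control period).
- cams.read_camera(name): name is "side" or "top" or "wrist"; returns a dict with "pixels" (480x640x3 uint8, red, green, blue), "fx", "fy", "cx", "cy" (pixels), "xyz" and "attitude" of the camera in the world; the wrist camera has in their place "mount" (4x4, takes a point from camera to tool coordinates, whose origin is the TCP and whose axes are the flange's). Camera axes: x right, y down, z forward; pixel columns grow to the right and rows downward; lengths in m; the calibration is good to about 2 mm. A picture is of the moment at which its call begins: read the wrist's pose just before it. There is no depth.
- ticket.hand_in(): hands the job in; it is judged then, once.
Trained networks look in the newest picture that a camera, given by its name, has taken for a name from the list of things; names that differ only in an ending like _2 or _b are one class to them, and where a whole thing is asked for, a point or a joint stands for the part that bears it (a point fixed in the world has none). Each returns a list of dicts, best first, with "conf" (0 to 1); they miss things now and then, are a little off and sometimes report something else, mostly with a low value. They report only what shows in the picture. A call takes as long as a camera call.
- spotter.find_in(target, camera): "uv" ([column, row] in pixels, amid what is visible of it).
- spotter.cut_out(target, camera): "region" (480x640 bool, what is visible of it) and "uv" ([column, row] in pixels, amid what is visible of it).
- spotter.landmark_of(target, camera): "uv" ([column, row] in pixels: a listed point, or the origin of a listed thing).
The state is a dict: "clock": time; "joint_pos": joint angles; "qvel": joint speeds; "tau": joint torques, N m; "tcp_pos": TCP position; "orientation": TCP orientation; "wrist_force": force on the tool from outside, world axes, zero at the start; "ft_torque": the same for the moment, N m; "finger_gap": finger opening in m; "grip_force": force on a finger pad.
Only numpy, scipy, OpenCV 4.12 (cv2) and the standard library are available. Lean on these libraries where they do the work, as an engineer would, in place of code of your own. Each camera call takes 0.05 s, during which the arm holds its last target. There are 200 camera calls.

### The job

The desk label printer has just had a new roll: push its open roll cover down until it clicks shut and stays shut. Then pick up the loose black control knob, turn it so that its D-shaped socket matches the flat of the D-shaped shaft on the printer's top (white line over white line), push it fully home on the shaft, and keep it pressed in against its spring, which makes the printer measure the new roll: finish while still holding the knob pressed in. Leave the other things on the desk where they are.

Things in the scene. Friction and masses are not known exactly. Their poses are not given: they have to be found in the camera images.
- printer: Desktop label printer, white, black base, 205 (x) x 200 (y) x 112 mm high, fixed to the desk. Origin: centre of its underside. Its front (label slot) faces its own -x, +y is its left. Left part: roll bay under the cover. Right part (y -100 to -32 mm): deck 112 mm above the desk with the knob's shaft, axis vertical at x -40, y -66 mm. With the cover shut the top is flat, save for the shaft.
- cover (a joint): Roll cover: white lid, 128 mm wide, 140 mm from hinge to front edge, hinged along the printer's y at the rear of the bay. 0 rad = shut, level; grows as it opens; starts 0.6 to 0.95. The hinge is stiff and sprung: let go below about 0.25 it springs up to there, unless pushed right down past its catch: about 7 N near the front edge over the last 6 mm, to a firm stop at 0, where it stays.
- cover_hinge (a point): Point on the cover's hinge axis, at mid-width of the cover, 108 mm above the desk (4 mm below the top of the shut cover). Its frame turns with the cover; shut, its axes are the printer's.
- cover_edge (a point): Point on the cover's upper (outer) face at mid-width, 15 mm in from its front edge and 125 mm from the hinge: the place to push. It moves with the cover; shut, it is 112 mm above the desk.
- shaft_seat (a point): Centre of the top of the black collar (40 mm across) from which the D-shaft rises: the knob's underside rests here when fully home. 120 mm above the desk when not pressed, 8 mm above the printer's deck. z up along the shaft; x points out through the shaft's flat, along the white line on the collar.
- shaft_mark (a point): On the collar's white line, 10 mm from shaft_seat along the shaft's x, on the side of the flat.
- shaft_tip (a point): Centre of the shaft's upper end, 13 mm above shaft_seat. The steel shaft is 16 mm in diameter with one flat 3 mm from its axis; its last 1.5 mm taper a little.
- jog_shaft (a joint): Turn of the shaft and collar about the vertical, rad, anticlockwise from above positive; at 0 the flat and white line point to the printer's rear (its +x). It is stiff (about 0.4 N m) and starts anywhere within 0.6 rad of 0; it may be left at any angle.
- jog_push (a joint): How far the shaft, with its collar, is pushed down into the printer, m: 0 at rest, 0.005 at its stop. Spring: 3 N to start, 8 N at the stop. It springs back when let go.
- knob: Loose black knob, about 45 g, 31 mm high, upright on the desk left of the printer. Origin: centre of its underside. Fluted round cap, diameter 44 mm, from 14.5 to 31 mm height (grip it from any side); hub below, diameter 37 mm. A white line on its top and edge marks its +x, the side of the socket's flat; it must point as the collar's white line does, within about 10 degrees, to go on.
- knob_socket (a point): Centre of the D-shaped socket's mouth in the knob's underside (the knob's origin). The socket is 14.5 mm deep, 0.9 mm clear of the shaft all round, its mouth flared.
- knob_mark (a point): On the knob's underside, 10 mm from its axis along its +x (white line, flat side). It meets shaft_mark when the knob is home.
- stapler: Black stapler, 135 x 36 x 50 mm, to the right of the printer. Origin: centre of its underside. To be left alone.
- mug_red: Red mug, 84 mm in diameter, 91 mm high. Origin: centre of its underside. To be left alone.
- notes_yellow: Yellow sticky-note pad, 77 x 76 x 24 mm. Origin: centre of its underside. To be left alone.
- clips_box: Small red box of paper clips, 45 x 70 x 20 mm. Origin: centre of its underside. To be left alone.

How it is judged:
On the way, in this order (a step that is already met when the one before it is completed fails the run):
1. the roll cover is shut on its catch (value of joint cover below 0.02 rad), for 0.2 s.
2. the knob sits home on the D-shaft and the shaft is pressed in (distance between knob_socket and shaft_seat below 0.003 m and distance between knob_mark and shaft_mark below 0.0035 m and value of joint jog_push above 0.0025 m), for 0.2 s.
At the end, for the whole second after the job is handed in: The cover is shut on its catch (under 0.02 rad); the knob is home on the shaft (socket mouth within 3 mm of the seat, marks within 3.5 mm); the shaft is pressed in more than 2.5 mm of its 5 mm through the knob, the fingers being still on the knob with more than 2 N and the knob at rest (all of step 2 and value of joint cover below 0.02 rad and contact force between the fingers and knob above 2 N and linear speed of knob below 0.03 m/s); the arm keeps its last pose, push and grip.
It fails at once if a thing that was to be left alone is shifted by more than 20 mm (distance of any of stapler, mug_red, notes_yellow, clips_box from where it was at the start of the episode above 0.02 m).
It also fails if it takes over 54 s, if anything falls off the work surface, if the arm or the gripper's body presses on something with over 40 N, if the wrist force passes 120 N, or if a joint passes its speed limit or range.

## Working session

There is one attempt and no reset: what is moved stays moved. The work goes in short steps, Python scripts to look and compute and a tool call to move; the robot and the scene stay as the last step left them, time stands still between calls to the robot, and variables do not carry over. Pictures are saved under pics/ and viewed, at most 10 in all, crops included, and the job is handed in when it is done.

Besides the shell and the picture viewer there is one more tool, called after "Call:" as name([rows], argument=value, ...), one row to a line, values as JSON. jog_arm: Moves the arm, as the interface text tells. Shifts and turns lie within -1 to 1; 1 stands for 0.25 m of shift or 180 degrees of turn. Its arguments: {"type":"object","properties":{"increments":{"type":"array"},"force":{"type":"number"}},"required":["increments"]}

```bash
mkdir -p pics
cat > h.py <<'E'
import numpy as np, cv2
from scipy.spatial.transform import Rotation as R
from workcell import env, cams, ticket, spotter
def rot(q): return R.from_quat([q[1],q[2],q[3],q[0]]).as_matrix()
def cam(name):
    s=env.get_state(); c=cams.read_camera(name)
    if name=='wrist':
        M=np.array(c['mount']); Rt=rot(s['orientation'])
        c['R']=Rt@M[:3,:3]; c['t']=Rt@M[:3,3]+np.array(s['tcp_pos'])
    else:
        a=np.array(c['attitude'],float); c['R']=a if a.shape==(3,3) else rot(a); c['t']=np.array(c['xyz'])
    return c
def ray(c,uv):
    d=c['R']@np.array([(uv[0]-c['cx'])/c['fx'],(uv[1]-c['cy'])/c['fy'],1]); return d/np.linalg.norm(d)
def atz(c,uv,z):
    d=ray(c,uv); return c['t']+d*(z-c['t'][2])/d[2]
def proj(c,p):
    q=c['R'].T@(np.asarray(p)-c['t']); return np.array([c['cx']+c['fx']*q[0]/q[2],c['cy']+c['fy']*q[1]/q[2]])
def tri(obs):
    A=np.zeros((3,3));b=np.zeros(3)
    for c,uv in obs:
        d=ray(c,uv);P=np.eye(3)-np.outer(d,d);A+=P;b+=P@c['t']
    return np.linalg.solve(A,b)
def save(c,n): cv2.imwrite('pics/'+n,cv2.cvtColor(c['pixels'],cv2.COLOR_RGB2BGR))
E
python3 - <<'E'
from h import *
s=env.get_state(); print({k:np.round(v,3) for k,v in s.items()})
for n in ['top','side']:
    c=cam(n); save(c,n+'0.png'); print(n,c['t'],c['attitude'],c['fx'])
    for k,z in [('printer',0),('cover_hinge',.108),('cover_edge',.18),('shaft_seat',.12),('shaft_mark',.12),('shaft_tip',.133),('knob_socket',0),('knob_mark',0),('mug_red',0),('stapler',0),('notes_yellow',0),('clips_box',0)]:
        for r in spotter.landmark_of(k,n)[:2]: print(k,round(r['conf'],2),np.round(r['uv'],1),np.round(atz(c,r['uv'],z),3))
E
```

```text
{'clock': np.float64(0.0), 'joint_pos': array([-1.267,  0.314,  0.045,  1.304, -0.   ,  1.431]), 'qvel': array([ 0.002,  0.   ,  0.001, -0.001, -0.   ,  0.001]), 'tau': array([ 0.0000e+00, -4.8063e+01,  2.9853e+01,  2.0000e-02, -0.0000e+00,
       -0.0000e+00]), 'tcp_pos': array([ 0.247, -0.519,  0.23 ]), 'orientation': array([-0.001,  0.975,  0.22 , -0.   ]), 'wrist_force': array([ 0.65 , -0.37 ,  0.429]), 'ft_torque': array([-0.035, -0.004,  0.013]), 'grip_force': np.float64(0.0), 'finger_gap': np.float64(0.086)}
top [ 0.48192973 -0.28164516  1.12717611] [-0.02555464  0.71050884 -0.70287395  0.02218906] 474.8920289345046
printer 0.88 [330.  258.7] [ 0.499 -0.304  0.   ]
cover_hinge 0.97 [346.7 241.6] [ 0.534 -0.337  0.108]
cover_hinge 0.24 [238.9 240. ] [ 0.535 -0.105  0.108]
cover_edge 0.9 [304.9 248.2] [ 0.516 -0.25   0.18 ]
cover_edge 0.47 [192.5 192.3] [ 0.626 -0.022  0.18 ]
shaft_seat 0.77 [322.2 294.9] [ 0.42  -0.286  0.12 ]
shaft_mark 0.68 [325.8 291.8] [ 0.427 -0.293  0.12 ]
knob_socket 0.86 [237.4 241.1] [ 0.538 -0.083  0.   ]
knob_socket 0.22 [325.9 294.2] [ 0.415 -0.295 
[... 555 characters left out ...]
[ 0.543 -0.347  0.108]
cover_edge 0.94 [335.2 205.9] [ 0.521 -0.26   0.18 ]
shaft_seat 0.47 [382.  237.2] [ 0.408 -0.272  0.12 ]
shaft_seat 0.33 [357.3 264.7] [ 0.414 -0.148  0.12 ]
shaft_mark 0.66 [366.3 216.7] [ 0.478 -0.344  0.12 ]
shaft_mark 0.54 [382.  229.5] [ 0.421 -0.304  0.12 ]
shaft_tip 0.59 [378.3 227.8] [ 0.424 -0.287  0.133]
knob_socket 0.57 [294.3 306.7] [ 0.541 -0.094  0.   ]
knob_mark 0.91 [296.6 302.8] [ 0.543 -0.108  0.   ]
mug_red 0.9 [319.6 219.1] [ 0.676 -0.468  0.   ]
stapler 0.72 [413.7 220.5] [ 0.43  -0.579  0.   ]
notes_yellow 0.52 [366.9 218.8] [ 0.554 -0.529  0.   ]
clips_box 0.84 [221.2 323.1] [0.654 0.024 0.   ]
clips_box 0.26 [379.9 234.4] [ 0.487 -0.466  0.   ]
```

View pics/top0.png

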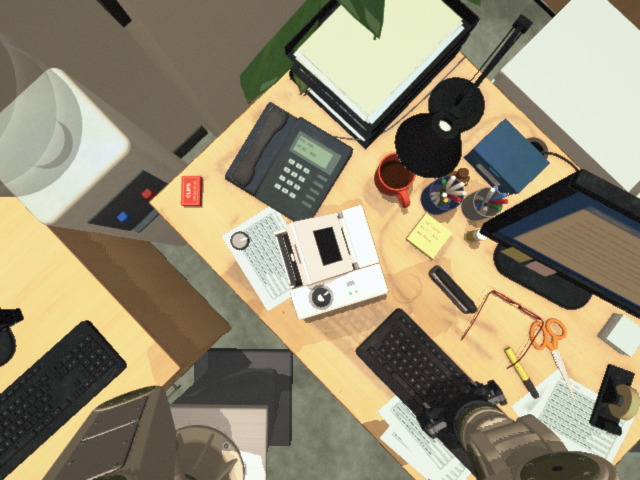

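View pics/side0.png

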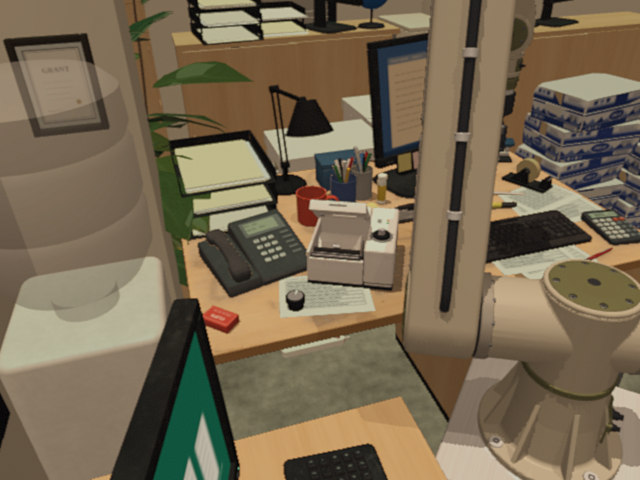

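The top view shows the printer with its front facing world +y and the shaft deck at (320,297), on the robot's side. The knob is at (239,240) on the paper, and the lid is about half open. The side view agrees, with the knob at (295,300). I'll move in for a wrist view.

Call:
jog_arm([
  [[0.124, -0.074, -0.06, 0, 0, 0, 0], [0.124, -0.074, -0.06, 0, 0, 0, 0], [0.124, -0.074, -0.06, 0, 0, 0, 0], [0.124, -0.074, -0.06, 0, 0, 0, 0], [0.124, -0.074, -0.06, 0, 0, 0, 0], [0.124, -0.074, -0.06, 0, 0, 0, 0], [0.124, -0.074, -0.06, 0, 0, 0, 255], [0.124, -0.074, -0.06, 0, 0, 0, 255], [0, 0, 0, 0, 0, 0, 255], [0, 0, 0, 0, 0, 0, 255]],
])

```text
clock: 2.3
tcp_pos: [0.4078, -0.2788, 0.3517]
orientation: [0.001, 0.975, 0.221, 0.0]
wrist_force: [-0.0, 0.0, -0.0]
finger_gap: 0.0281
grip_force: 0.0
```

Run:
```python
from h import *
s=env.get_state(); print({k:np.round(s[k],3) for k in ['clock','joint_pos','tcp_pos','orientation','finger_gap']})
c=cam('wrist'); save(c,'w1.png'); print(np.round(c['mount'],3),c['fx'])
for k,z in [('printer',0),('cover_hinge',.108),('cover_edge',.18),('shaft_seat',.12),('shaft_mark',.12),('shaft_tip',.133),('knob_socket',0),('knob_mark',0)]:
    for r in spotter.landmark_of(k,'wrist')[:2]: print(k,round(r['conf'],2),np.round(r['uv'],1),np.round(atz(c,r['uv'],z),3))
```

```text
{'clock': np.float64(2.3), 'joint_pos': array([-0.762,  0.148,  0.125,  1.547, -0.   ,  1.934]), 'tcp_pos': array([ 0.408, -0.279,  0.352]), 'orientation': array([0.001, 0.975, 0.221, 0.   ]), 'finger_gap': np.float64(0.028)}
[[-0.001 -0.947 -0.323  0.084]
 [ 1.    -0.001  0.    -0.   ]
 [-0.    -0.323  0.947 -0.143]
 [ 0.     0.     0.     1.   ]] 374.2036492568685
cover_hinge 0.56 [435.1 105.2] [ 0.538 -0.343  0.108]
cover_edge 0.7 [344.8  81. ] [ 0.513 -0.252  0.18 ]
shaft_seat 0.77 [323.  191.9] [ 0.416 -0.281  0.12 ]
shaft_mark 0.88 [331.9 190. ] [ 0.422 -0.288  0.12 ]
shaft_tip 0.6 [323.2 193.3] [ 0.417 -0.28   0.133]
knob_socket 0.8 [218.6   3.1] [ 0.541 -0.089  0.   ]
knob_socket 0.34 [323.3 193.6] [ 0.393 -0.294  0.   ]
knob_mark 0.87 [228.9  10.9] [ 0.539 -0.103  0.   ]
```

View pics/w1.png

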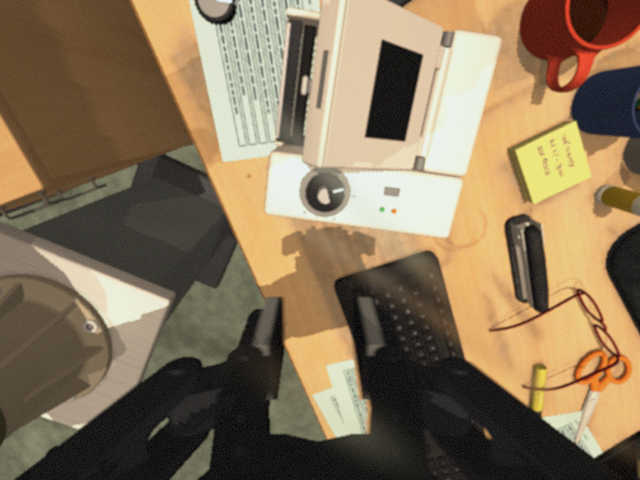

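The wrist view shows the lid's front edge around x≈320, row 90, and the shaft at (325,193) with its white line pointing right and slightly up. The knob is at (218,5). Next I'll triangulate the lid points.

Run:
```python
from h import *
C={n:cam(n) for n in ['top','side','wrist']}
for k in ['cover_hinge','cover_edge','shaft_seat','shaft_mark','shaft_tip','knob_socket','knob_mark','printer']:
    o=[]
    for n in C:
        r=spotter.landmark_of(k,n)
        if r and r[0]['conf']>.45: o.append((n,C[n],r[0]['uv']))
    p=tri([x[1:] for x in o]); print(k,np.round(p,4),[(n,np.round(proj(c,p)-uv,1)) for n,c,uv in o])
```

```text
cover_hinge [ 0.5365 -0.3373  0.12  ] [('top', array([ 0.5, -0.1])), ('side', array([-0.3, -0.1])), ('wrist', array([-1.6,  0.7]))]
cover_edge [ 0.51   -0.2538  0.1887] [('top', array([0.8, 1.9])), ('side', array([-2.5, -0.1])), ('wrist', array([-0. ,  2.1]))]
shaft_seat [ 0.4133 -0.2844  0.1259] [('side', array([-2.9,  0.5])), ('wrist', array([0.2, 6.7]))]
shaft_mark [ 0.5043 -0.3605  0.1164] [('top', array([-37.2,  67.1])), ('side', array([-21.2, -19. ])), ('wrist', array([101.2, -42.9]))]
shaft_tip [ 0.4149 -0.2807  0.1398] [('side', array([-1. ,  0.2])), ('wrist', array([0.1, 2.4]))]
knob_socket [ 0.5371 -0.0924  0.009 ] [('top', array([-1.1, -1.3])), ('side', array([ 0.6, -0.2])), ('wrist', array([1. , 2.8]))]
knob_mark [ 0.539  -0.1079  0.0033] [('top', array([-2.4,  1.4])), ('side', array([-0.4, -0.4])), ('wrist', array([5.6, 0.6]))]
printer [ 0.4877 -0.2972  0.0036] [('top', array([0.3, 0.6])), ('side', array([-0.7, -0. ]))]
```

Call:
jog_arm([
  [[0.138, 0.036, 0, 0, 0, 0, 255], [0.138, 0.036, 0, 0, 0, 0, 255], [0.138, 0.036, 0.1, 0, 0, 0, 255], [0, 0, 0.15, 0, 0, 0, 255], [0, 0, 0.15, 0, 0, 0, 255], [0, 0, 0.148, 0, 0, 0, 255], [0, -0.008, 0.12, 0, 0, 0, 255], [0.0045, -0.028, 0.038, 0, 0, 0, 255], [0.0045, -0.028, 0.038, 0, 0, 0, 255]],
])

```text
clock: 5.0
tcp_pos: [0.5073, -0.2439, 0.1643]
orientation: [0.0, 0.976, 0.22, -0.0]
wrist_force: [0.4, -2.1, 0.3]
finger_gap: -0.0
grip_force: 0.8
```

Call:
jog_arm([
  [[0.003, -0.02, 0.042, 0, 0, 0, 255], [0.003, -0.02, 0.042, 0, 0, 0, 255], [0, -0.008, 0.034, 0, 0, 0, 255], [0, -0.008, 0.034, 0, 0, 0, 255], [0, -0.004, 0.035, 0, 0, 0, 255], [0, -0.004, 0.035, 0, 0, 0, 255]],
])

```text
clock: 5.6
tcp_pos: [0.5029, -0.2289, 0.11]
orientation: [0.001, 0.975, 0.22, 0.001]
wrist_force: [1.2, -0.7, 12.8]
finger_gap: 0.0001
grip_force: 7.1
```

Call:
jog_arm([
  [[0, 0, 0.014, 0, 0, 0, 255], [0, 0, 0.012, 0, 0, 0, 255], [0, 0, 0, 0, 0, 0, 255], [0, 0, 0, 0, 0, 0, 255]],
])

```text
clock: 6.0
tcp_pos: [0.5031, -0.229, 0.1069]
orientation: [0.001, 0.975, 0.22, 0.002]
wrist_force: [-4.7, 4.3, 25.8]
finger_gap: 0.0004
grip_force: 12.8
```

Call:
jog_arm([
  [[0, 0, -0.147, 0, 0, 0, 255], [0, 0, -0.147, 0, 0, 0, 0], [0.093, -0.1085, -0.147, 0, 0, 0, 0], [0.093, -0.1085, 0, 0, 0, 0, 0], [0.093, -0.1085, 0, 0, 0, 0, 0], [0.093, -0.1085, 0.1, 0, 0, 0, 0], [0, 0, 0.13, 0, 0, 0, 0], [0, 0, 0.13, 0, 0, 0, 0], [0, 0, 0, 0, 0, 0, 0]],
])

```text
clock: 6.9
tcp_pos: [0.5352, -0.0899, 0.1177]
orientation: [-0.002, 0.975, 0.22, -0.004]
wrist_force: [-0.9, -0.5, -0.2]
finger_gap: 0.0855
grip_force: 0.0
```

Run:
```python
from h import *
s=env.get_state(); print({k:np.round(s[k],3) for k in ['clock','joint_pos','tcp_pos','orientation','finger_gap']})
c=cam('wrist'); save(c,'w2.png')
for k,z in [('knob_socket',0),('knob_mark',0)]:
    for r in spotter.landmark_of(k,'wrist')[:2]: print(k,round(r['conf'],2),np.round(r['uv'],1),np.round(atz(c,r['uv'],z),4))
r=spotter.cut_out('knob','wrist')[0]; print(r['conf'],r['uv'],r['region'].sum())
g=r['region']; np.save('g.npy',g)
t=cam('top'); save(t,'t2.png')
a=cv2.resize(cv2.cvtColor(c['pixels'],cv2.COLOR_RGB2BGR),(400,300)); 
b=cv2.resize(cv2.cvtColor(t['pixels'][190:340,240:440],cv2.COLOR_RGB2BGR),(400,300))
u,v=map(int,r['uv']); u=min(max(u,60),580);v=min(max(v,45),435)
k=cv2.resize(cv2.cvtColor(c['pixels'][v-45:v+45,u-60:u+60],cv2.COLOR_RGB2BGR),(400,300),interpolation=cv2.INTER_CUBIC)
cv2.imwrite('pics/m2.png',np.vstack([np.hstack([a,b]),np.hstack([k,k*0])])); print('crop',u-60,v-45)
```

```text
{'clock': np.float64(6.9), 'joint_pos': array([-0.314,  0.32 , -0.231,  1.03 , -0.   ,  2.383]), 'tcp_pos': array([ 0.535, -0.09 ,  0.118]), 'orientation': array([-0.002,  0.975,  0.22 , -0.004]), 'finger_gap': np.float64(0.086)}
knob_socket 0.89 [322.7 226.9] [ 0.5393 -0.0905  0.    ]
knob_mark 0.82 [336.9 231.4] [ 0.5407 -0.1014  0.    ]
knob_mark 0.42 [322.4 228. ] [ 0.5385 -0.0907  0.    ]
0.91 [324.4, 237.7] 3603
crop 264 192
```

View pics/m2.png

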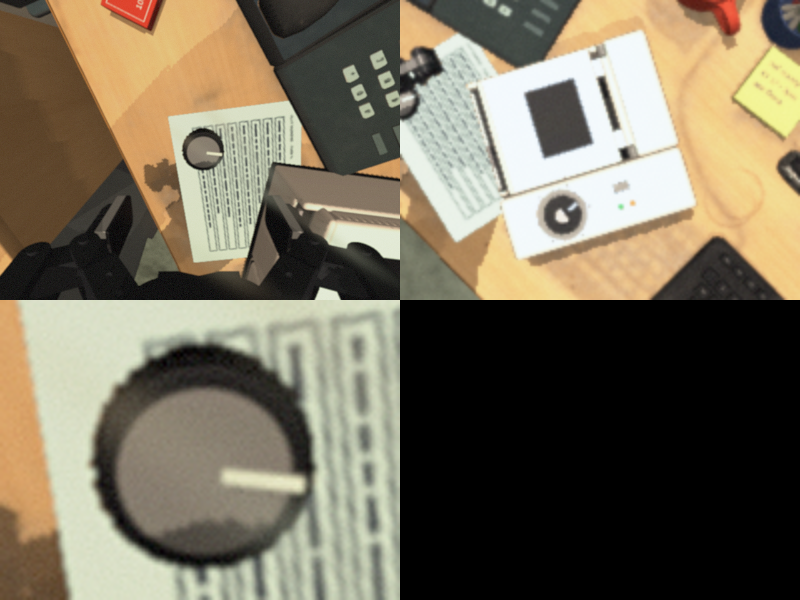

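The knob is at about (325,240) in the wrist picture, with its line pointing right. The top view shows the lid shut level, with the shaft collar at (560,213) in the mosaic. I'll work out the grasp offsets.

Run:
```python
from h import *
s=env.get_state(); c=cam('wrist'); Rt=rot(s['orientation'])
a=atz(c,(330.6,244.8),.031);b=atz(c,(355.5,247.5),.031);m=atz(c,(325.5,243),.031)
l=atz(c,(292.5,241),.028);r=atz(c,(357.6,241),.028)
print(s['tcp_pos'],a,b,m,(l+r)/2,np.linalg.norm(l-r),'yaw',np.degrees(np.arctan2(*(b-a)[1::-1])),np.degrees(np.arctan2(Rt[1,0],Rt[0,0])))
g=np.load('g.npy').astype(np.uint8); M=cv2.minEnclosingCircle(cv2.findContours(g,0,2)[0][0]); print(M,atz(c,M[0],.02))
# rim from hi-res model: project cap circle (z .0145,.031) union, optimise centre for mask IoU
from scipy.optimize import minimize
def f(p):
    t=np.linspace(0,6.28,60); P=[]
    for z,rr in [(.0145,.022),(.031,.022),(0,.0185)]: P+= [proj(c,[p[0]+rr*np.cos(x),p[1]+rr*np.sin(x),z]) for x in t]
    h=np.zeros((480,640),np.uint8); cv2.fillConvexPoly(h,cv2.convexHull((np.array(P)*16).astype(np.int32)),1,shift=4)
    return -(h&g).sum()/(h|g).sum()
o=minimize(f,[.54,-.091],method='Nelder-Mead',options=dict(initial_simplex=[[.54,-.091],[.545,-.091],[.54,-.086]])); print(o.x,o.fun)
k=np.array([*o.x,0]);print('tool delta',Rt.T@(k-s['tcp_pos']))
```

```text
[ 0.54040388 -0.09231451  0.1244379 ] [ 0.54333471 -0.10015731  0.031     ] [ 0.54875614 -0.11613155  0.031     ] [ 0.54302511 -0.09651172  0.031     ] [ 0.54327103 -0.09613329  0.028     ] 0.0440394184917951 yaw -71.25351375855426 25.391913435267995
((324.2143249511719, 238.59751892089844), 34.587215423583984) [ 0.54220911 -0.09617459  0.02      ]
[ 0.5025   -0.061625] 0.0
tool delta [-0.02133757 -0.0442385   0.12430207]<stdin>:13: RuntimeWarning: overflow encountered in scalar negative
```

Run:
```python
from h import *
from scipy.optimize import minimize
s=env.get_state(); c=cam('wrist'); Rt=rot(s['orientation']); save(c,'w3.png')
g=spotter.cut_out('knob','wrist')[0]['region'].astype(int)
def f(p):
    t=np.linspace(0,6.28,60); P=[]
    for z,rr in [(.0145,.022),(.031,.022),(0,.0185)]: P+= [proj(c,[p[0]+rr*np.cos(x),p[1]+rr*np.sin(x),z]) for x in t]
    h=np.zeros((480,640),np.uint8); cv2.fillConvexPoly(h,cv2.convexHull(np.round(np.array(P)*16).astype(np.int32)),1,shift=4)
    return -float((h&g).sum())/(h|g).sum()
i=np.array([.538,-.094]); o=minimize(f,i,method='Nelder-Mead',options=dict(initial_simplex=[i,i+[.005,0],i+[0,.005]])); print(o.x,o.fun)
k=np.array([*o.x,0]);print(s['tcp_pos'],s['qvel'],'tool delta',Rt.T@(k-s['tcp_pos']))
# line: bright pixels inside top face
uv=proj(c,[*o.x,.031]); pts=[]
gray=c['pixels'].min(2).astype(int)
for v in range(480):
    for u in range(640):
        if abs(u-uv[0])<45 and abs(v-uv[1])<45:
            q=atz(c,(u,v),.031)[:2]-o.x
            if np.hypot(*q)<.0215 and np.hypot(*q)>.004 and gray[v,u]>175: pts.append(q)
pts=np.array(pts); print(len(pts),pts.mean(0),'yaw',np.degrees(np.arctan2(pts[:,1].mean(),pts[:,0].mean())))
w=pts-pts.mean(0);e=np.linalg.svd(w)[2][0];print(np.degrees(np.arctan2(e[1],e[0])))
```

```text
[ 0.53877827 -0.09159113] -0.9589345172031076
[ 0.54042443 -0.09232228  0.12445927] [ 0.00046632 -0.00093949 -0.00530101 -0.00433277 -0.00047974 -0.00131364] tool delta [-0.00144842 -0.00164831  0.12445296]
63 [ 0.00245203 -0.01087998] yaw -77.29941343465698
-53.66637424182777
```

Call:
jog_arm([
  [[-0.006, -0.006, 0.14, 0, 0, 0, 0], [0, 0, 0.14, 0, 0, 0, 0], [0, 0, 0.12, 0, 0, 0, 0], [0, 0, 0.07, 0, 0, 0, 0], [0, 0, 0.018, 0, 0, 0, 0], [0, 0, 0, 0, 0, 0, 0], [0, 0, 0, 0, 0, 0, 255], [0, 0, 0, 0, 0, 0, 255], [0, 0, 0, 0, 0, 0, 255], [0, 0, 0, 0, 0, 0, 255], [0, 0, 0, 0, 0, 0, 255], [0, 0, 0, 0, 0, 0, 255]],
], force=60)

```text
clock: 8.5
tcp_pos: [0.5383, -0.0912, 0.0022]
orientation: [0.001, 0.975, 0.22, 0.001]
wrist_force: [-0.6, -0.6, 5.1]
finger_gap: 0.0423
grip_force: 60.1
```

Call:
jog_arm([
  [[0, 0, -0.1, 0, 0, 0, 255], [0, 0, -0.17, 0, 0, 0, 255], [0, 0, -0.18, 0, 0, 0, 255], [0, 0, -0.18, 0, 0, 0, 255], [-0.1, 0.06, -0.12, 0, 0, 0, 255], [-0.142, 0.084, -0.05, 0, 0, 0, 255], [-0.142, 0.084, 0, 0, 0, 0, 255], [-0.142, 0.084, 0, 0, 0, 0, 255], [-0.142, 0.084, 0, 0, 0, 0, 255], [-0.142, 0.084, 0, 0, 0, 0, 255], [-0.142, 0.084, 0, 0, 0, 0, 255], [-0.04, 0.024, 0, 0, 0, -0.035, 255], [0, 0, 0, 0, 0, -0.035, 255], [0, 0, 0, 0, 0, -0.035, 255], [0, 0, 0, 0, 0, -0.035, 255], [0, 0, 0, 0, 0, 0, 255], [0, 0, 0, 0, 0, 0, 255], [0, 0, 0, 0, 0, 0, 255]],
])

```text
clock: 10.3
tcp_pos: [0.3764, -0.33, 0.2009]
orientation: [0.0, 0.904, 0.427, 0.0]
wrist_force: [0.6, 0.2, -0.4]
finger_gap: 0.0423
grip_force: 60.9
```

```bash
cat > look.py <<'E'
from h import *
import sys
s=env.get_state(); Rt=rot(s['orientation']); print({k:np.round(s[k],4) for k in ['clock','joint_pos','tcp_pos','orientation','finger_gap','wrist_force']},'toolyaw',np.degrees(np.arctan2(Rt[1,0],Rt[0,0])))
c=cam('wrist'); save(c,sys.argv[1])
kz=s['tcp_pos'][2]-.002
for k,z in [('shaft_seat',.12),('shaft_mark',.12),('shaft_tip',.133),('knob_socket',kz),('knob_mark',kz)]:
    for r in spotter.landmark_of(k,'wrist')[:2]: print(k,round(r['conf'],2),np.round(r['uv'],1),np.round(atz(c,r['uv'],z),4))
print('expected knob uv',proj(c,s['tcp_pos']+Rt@[0,0,-.029]))
E
python3 look.py w4.png
```

```text
{'clock': np.float64(10.3), 'joint_pos': array([-8.8030e-01,  1.8120e-01, -2.0230e-01,  1.1869e+00, -1.0000e-04,
        1.3793e+00]), 'tcp_pos': array([ 0.3764, -0.33  ,  0.2009]), 'orientation': array([2.000e-04, 9.043e-01, 4.268e-01, 0.000e+00]), 'finger_gap': np.float64(0.0423), 'wrist_force': array([ 0.6208,  0.1552, -0.3618])} toolyaw 50.53449112403364
shaft_seat 0.63 [317.7 148.4] [ 0.4165 -0.281   0.12  ]
shaft_mark 0.72 [316.5 314.8] [ 0.3458 -0.3654  0.12  ]
shaft_mark 0.71 [334.  155.2] [ 0.4214 -0.2901  0.12  ]
shaft_tip 0.96 [313.8 151.7] [ 0.4145 -0.2801  0.133 ]
knob_mark 0.89 [340.9 314.8] [ 0.3836 -0.3369  0.1989]
expected knob uv [318.41522882 357.24176617]
```

View pics/w4.png

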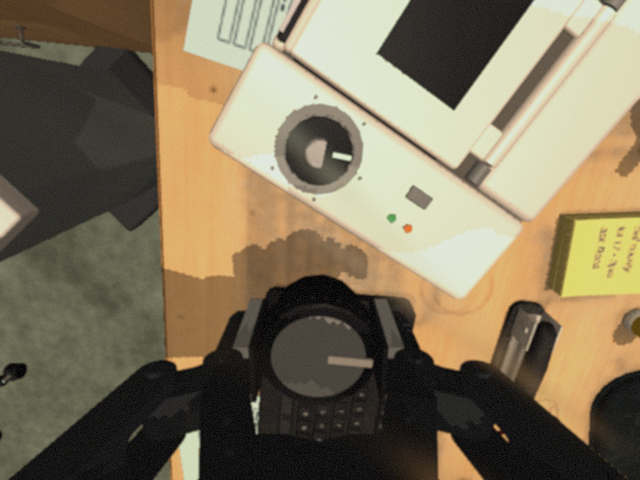

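The shaft collar is at (318,150) with its white line to (351,158). The knob in hand is at (318,358) with its line to (372,365). I'll measure both finely.

```bash
cat > meas.py <<'E'
from h import *
import sys
def warp(c,ctr,z,half=.03,n=600):
    # metric top-down patch at height z: col -> +x world, row -> +y world
    q=np.float32([[0,0],[n,0],[n,n],[0,n]])
    w=[(-half,-half),(half,-half),(half,half),(-half,half)]
    p=np.float32([proj(c,[ctr[0]+a,ctr[1]+b,z]) for a,b in w])
    return cv2.warpPerspective(cv2.cvtColor(c['pixels'],cv2.COLOR_RGB2BGR),cv2.getPerspectiveTransform(p,q),(n,n),flags=cv2.INTER_CUBIC)
E
python3 - <<'E'
from meas import *
s=env.get_state(); Rt=rot(s['orientation']); c=cam('wrist'); tcp=np.array(s['tcp_pos'])
A=warp(c,(.416,-.283),.12,half=.03,n=400); B=warp(c,tcp[:2],tcp[2]+.029,half=.03,n=400)
for im in (A,B):
    for r in range(0,400,67): cv2.line(im,(r,0),(r,399),(0,90,0),1);cv2.line(im,(0,r),(399,r),(0,90,0),1)
cv2.imwrite('pics/ab.png',np.hstack([A,B]))
E
```

```text
(no output)
```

View pics/ab.png

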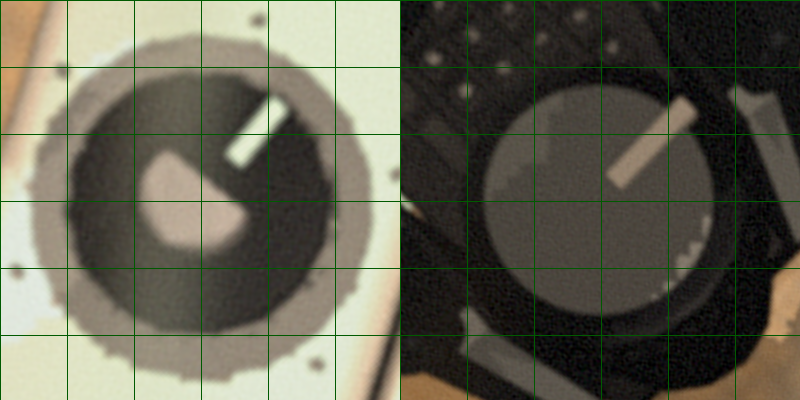

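Call:
jog_arm([
  [[0.1, 0.0018, 0, 0, 0, 0.012, 255], [0.1, 0.0018, 0, 0, 0, 0.012, 255], [0.048, 0, 0, 0, 0, 0, 255], [0, 0, 0.1, 0, 0, 0, 255], [0, 0, 0.1, 0, 0, 0, 255], [0, 0, 0.04, 0, 0, 0, 255], [0, 0, 0, 0, 0, 0, 255], [0, 0, 0, 0, 0, 0, 255], [0, 0, 0, 0, 0, 0, 255]],
])

```text
clock: 11.55
tcp_pos: [0.4184, -0.2847, 0.1419]
orientation: [0.001, 0.919, 0.393, 0.0]
wrist_force: [0.3, 0.4, -0.4]
finger_gap: 0.0421
grip_force: 60.9
```

Run:
```python
from meas import *
s=env.get_state(); print(s['tcp_pos'],s['wrist_force'])
c=cam('wrist'); tcp=np.array(s['tcp_pos'])
B=warp(c,tcp[:2],tcp[2]+.029,half=.03,n=400); A=warp(c,tcp[:2],.12,half=.03,n=400)
S=cam('side'); u,v=map(int,proj(S,tcp)); D=cv2.resize(S['pixels'][v-40:v+40,u-60:u+60,::-1],(400,267),interpolation=cv2.INTER_CUBIC)
I=cv2.resize(c['pixels'][:,:,::-1],(356,267)); o=np.zeros((267,800,3),np.uint8);o[:,:400]=D;o[:,400:756]=I
cv2.imwrite('pics/ab2.png',np.vstack([np.hstack([A[:320],B[:320]]),o]))
```

```text
[ 0.41835608 -0.28474874  0.14189215] [ 0.34141855  0.37720808 -0.41975812]
```

View pics/ab2.png

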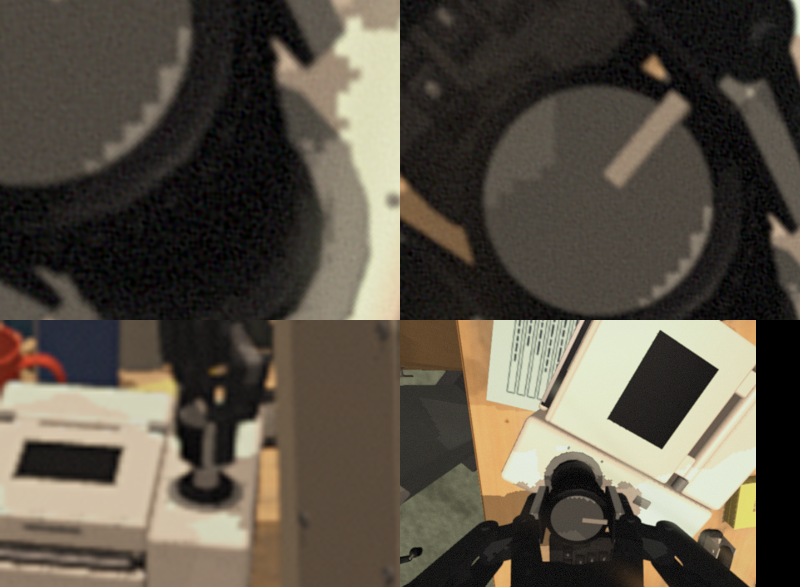

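Call:
jog_arm([
  [[0, -0.012, 0, 0, 0, 0, 255], [0, 0, 0, 0, 0, 0, 255], [0, 0, 0.016, 0, 0, 0, 255], [0, 0, 0.012, 0, 0, 0, 255], [0, 0, 0.01, 0, 0, 0, 255], [0, 0, 0.008, 0, 0, 0, 255], [0, 0, 0.006, 0, 0, 0, 255], [0, 0, 0, 0, 0, 0, 255]],
])

```text
clock: 12.45
tcp_pos: [0.4156, -0.2819, 0.1274]
orientation: [-0.0, 0.919, 0.393, -0.0]
wrist_force: [-0.4, -0.5, -0.6]
finger_gap: 0.0421
grip_force: 60.9
```

Call:
jog_arm([
  [[0, 0, 0.012, 0, 0, 0, 255], [0, 0, 0.012, 0, 0, 0, 255], [0, 0, 0.01, 0, 0, 0, 255], [0, 0, 0.008, 0, 0, 0, 255], [0, 0, 0, 0, 0, 0, 255], [0, 0, 0, 0, 0, 0, 255], [0, 0, 0, 0, 0, 0, 255]],
])

```text
clock: 13.15
tcp_pos: [0.4156, -0.282, 0.1178]
orientation: [0.0, 0.919, 0.393, 0.0]
wrist_force: [-0.5, 1.3, 6.0]
finger_gap: 0.0421
grip_force: 61.1
```

Call:
jog_arm([
  [[0, 0, 0.006, 0, 0, 0, 255], [0, 0, 0.004, 0, 0, 0, 255], [0, 0, 0, 0, 0, 0, 255], [0, 0, 0, 0, 0, 0, 255], [0, 0, 0, 0, 0, 0, 255]],
])

```text
clock: 13.65
tcp_pos: [0.4157, -0.282, 0.1169]
orientation: [0.001, 0.919, 0.393, 0.0]
wrist_force: [-5.7, 2.4, 17.7]
finger_gap: 0.0424
grip_force: 62.5
```

Run:
```python
from meas import *
s=env.get_state(); c=cam('wrist'); tcp=np.array(s['tcp_pos'])
B=warp(c,tcp[:2],tcp[2]+.029,half=.03,n=400)
S=cam('side'); u,v=map(int,proj(S,tcp)); D=cv2.resize(S['pixels'][v-40:v+40,u-60:u+60,::-1],(400,267),interpolation=cv2.INTER_CUBIC)
I=cv2.resize(c['pixels'][:,:,::-1],(400,300)); o=np.zeros((300,800,3),np.uint8);o[:267,:400]=D;o[:,400:]=I
cv2.imwrite('pics/ab3.png',np.vstack([np.hstack([B[:300],B[:300]*0]),o]))
print(s['wrist_force'],s['tcp_pos'])
```

```text
[-5.7076543   2.3742474  17.68770751] [ 0.41571155 -0.28200461  0.11692693]
```

View pics/ab3.png

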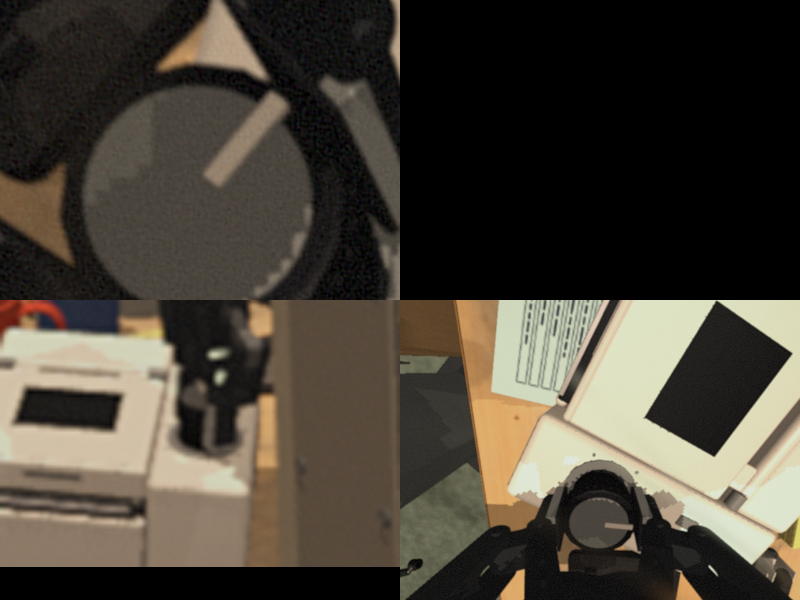

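The knob has gone down onto the collar, its line still lies at about -50°, and the lid is level. The push is against a firm stop, so I'm handing in.

```bash
python3 -c "
from workcell import ticket
print(ticket.hand_in())"
```

```text
the job is handed in; nothing more can be done
None
```

I handed the job in at about 14 s with the cover pushed shut and the knob on the D-shaft, gripped at about 62 N and pressed against its stop; the hand-in gave no verdict, so I judged this from the force readings and pictures.

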